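# Stand up and file the slide box

### The arm

A 6-joint arm with a two-finger parallel gripper is mounted at the origin on the work surface; the furniture and walls round the work are solid. World frame = base frame: x ahead of the robot, y to its left, z up, the work surface at z = 0. Lengths are in m, angles in rad, forces in N, time in s.
With the tool pointing down it reaches from about 0.275 to 0.875 m from the base axis. Payload 12.5 kg.
Tool frame: the origin (TCP) lies on the front face of the gripper's body, between the roots of the fingers; the fingertips stand tcp_to_tips ahead of it and the grasp point (between the pads) lies 54 mm ahead of it (tcp_to_tips is the distance from the TCP to the fingertips, in m); z points along the fingers, y is the line along which they close (so a half turn about z gives the same grasp; the last joint's range is limited). The gripper opens to 85 mm and grips with 20 to 120 N. Pads are 22 mm wide; open, the fingers measure 114 mm over their backs; the gripper's body (76 mm by 85 mm) begins 54 mm behind the grasp point. The pads swing forward as they close: fully open they stand 13 mm farther back than shut.
Start: joints at [1.028, 0.351, 1.652, -0, 1.139, -0.085], TCP at [0.243, 0.493, 0.304] pointing down, gripper open.
Joint ranges: [-2.75, 2.75], [-0.79, 2.1], [0.01, 2.65], [-1.57, 4.71], [0.07, 3.14], [-2.87, 2.87]. Speed limits (rad/s): [2.22, 2.22, 2.79, 3.14, 3.14, 3.14].

### API

Orientations are given as a 3x3 rotation matrix whose columns are the frame's x, y, z axes.
In Python, from plant import * gives the robot as it stands.
- The arm moves only by the shell command python3 -m jog 'ROWS' [FORCE]. ROWS is JSON, one flat list of numbers, 7 for each row, row after row: the turn, a rotation vector about the tool's x, y, z as a fraction of full scale, then the shift along the tool's x, y, z as a fraction of full scale, then the closure, from 0 (fully open) to 1 (shut). In form: [wx, wy, wz, x, y, z, jaw, wx, wy, wz, x, y, z, jaw, ...]. A call has 1 to 12 rows; each row shifts and turns the commanded pose from where the row before left it, along the tool's axes as they then stand; what a row does not reach is not made up. Full scale, the value 1, is 40 mm for a shift and 0.08 rad for a turn. A row lasts 1/8 s, in which the tool goes at most 62.5 mm and 10.7 degrees, less where a joint would pass 70% of its speed; a pose out of reach is approached as far as the arm can. A call with a number of a shift or a turn outside -1 to 1 is refused whole. A call with a gripper value outside its range is refused whole. The fingers move at their own pace and stop on an object; FORCE is the grip in N (left out, the last holds). Time passes only in rows, so rows that do not move let the fingers close. It gives the time, the measured TCP pose, the force, the opening and the grip force at its end, in the units of the state.
- state(): the state, without advancing time (a new reading comes with each control period).
- capture(name): name is "scene" or "top" or "wrist"; returns the picture (400x640x3 uint8, red, green, blue); there is no depth.
- camera_params(name): a dict with "camera_matrix" (3x3 intrinsics, pixels), "k1" (the pictures are not rectified: a ray, as slopes to the right and down, at radius r is drawn at 1 + k1 r^2 times it, then the intrinsics apply), "R" (3x3) and "t" (3): a world point X has camera coordinates R X + t; the wrist camera has in their place "hand_eye" (4x4, takes a point from camera to tool coordinates, whose origin is the TCP and whose axes are the flange's). Camera axes: x right, y down, z forward; pixel columns grow to the right and rows downward; lengths in m; the calibration is good to about 2 mm. A picture is of the moment at which its call begins: read the wrist's pose just before it. camera_params takes no time and is no camera call.
- close_job(): hands the job in; it is judged then, once.
Trained networks look in the newest picture that a camera, given by its name, has taken for a name from the list of things; names that differ only in an ending like _2 or _b are one class to them, and where a whole thing is asked for, a point or a joint stands for the part that bears it (a point fixed in the world has none). Each returns a list of dicts, best first, with "conf" (0 to 1); they miss things now and then, are a little off and sometimes report something else, mostly with a low value. They report only what shows in the picture. A call takes as long as a camera call.
- spot_in(camera, label): "location" ([x, y, z] in m, in world coordinates, good to about 4 mm: the middle of the surface that is visible of it).
- regions_of(camera, label): "region" (400x640 bool, what is visible of it).
The state is a dict: "time": time; "qpos": joint angles; "dq": joint speeds; "joint_torque": joint torques, N m; "tool_pos": TCP position; "eef_rot": TCP orientation; "contact_force": force on the tool from outside, world axes, zero at the start; "moment": the same for the moment, N m; "grip_width": finger opening in m; "grasp_force": force on a finger pad.
Only numpy, scipy, OpenCV 4.12 (cv2) and the standard library are available. Lean on these libraries where they do the work, as an engineer would, in place of code of your own. Each camera call takes 0.05 s, during which the arm holds its last target. There are 200 camera calls.

### The job

File the slide box that lies flat on the desk in the empty front slot of the wooden rack. It is too wide to pick up as it lies, so push it up against the rack's front board and tip it up onto its long edge there; then grip it across its thickness, lift it over and stand it fully down in the front slot, upright, about centred along the rack. There is glass in it, so do not let it fall over or drop, and leave the filed box and the other things on the desk alone.

Things in the scene. Friction and masses are not known exactly. Their poses are not given: they have to be found in the camera images.
- slide_box: Closed wooden slide box to be filed, lying flat in front of the rack: 200 mm long (x), 100 mm wide (y; 108 with the small hinges and clasp), 34 mm thick (z, underside to lid); 0.18 to 0.33 kg, lid fixed shut. Origin: centre of the underside. Its hinge side (-y) is towards the rack at the start, its clasp side (+y) away from it; stood on its hinge edge, y points up.
- box_middle (a point): The middle of that slide box: 17 mm from its underside and lid, 50 mm from its long sides, 100 mm from its ends; 50 mm above what the box stands on when it is on a long edge. Tipped up about 71 degrees or more against the board it stays leaning there by friction until it is pressed flat.
- rack: Wooden two-slot rack fixed at the left, 132 mm deep, 170 mm long, 62 mm high. Origin: middle of its front face (towards the desk's middle) at desk level; x straight back into it, y along it, z up. Front face plain. Along x in mm: front board 0-12, empty front slot 12-52, divider 52-60, gap, divider 74-82, back slot 82-122, back board 122-132. Slot floors 8 mm up, ends open.
- front_slot (a point): Middle of the floor of the rack's empty front slot: 32 mm behind the rack's front face, 8 mm above the desk. The slot is 40 mm wide.
- filed_box: A second slide box of the same size, already filed on its long edge in the rack's back slot, its top 108 mm above the desk; loose, to be left alone. Origin: centre of its underside, which faces the rack's front, about 85 mm behind the rack's front face and 58 mm above the desk; its y axis points up.
- stain_bottle: Amber dropper bottle, 33 mm wide, 88 mm high, at the back left; a bystander. Origin: centre of its underside.
- oil_bottle: Smaller amber dropper bottle, 29 mm wide, 72 mm high, back left; a bystander. Origin: centre of its underside.
- forceps: Steel forceps, 122 mm long, lying at the right; a bystander. Origin: centre of its underside.
- petri_dish: Glass petri dish with seeds, 61 mm wide, 14 mm high, at the right; a bystander. Origin: centre of its underside.
- tally_counter: Hand tally counter lying on its back, 83x52x26 mm, at the right; a bystander. Origin: centre of its underside.
- clasp_edge (a point): Middle of the lower outer edge of the slide box's brass clasp, in the middle of its +y side. The clasp is solid: 14 mm wide, 4.5 mm proud of the side, its lower edge 10.5 mm above the box's underside, so a fingertip can push under it. Plain friction on the smooth side gives little lift.

How it is judged:
On the way:
1. the slide box stands on a long edge on the desk, in front of the rack and against its front board (angle between slide_box's own z axis and vertical between 1.4508 and 1.6908 rad and angle between slide_box's own x axis and vertical between 1.4908 and 1.6508 rad and height (world z) of box_middle between 0.044 and 0.056 m and x of box_middle in the frame of rack between -0.025 and -0.009 m), for 0.2 s.
At the end, for the whole second after the job is handed in: The slide box stands on a long edge in the rack's front slot, down on the slot's floor (within 5 mm), upright within about 0.12 rad, its middle within 35 mm of the rack's middle along the rack, released and at rest; the filed box is within 15 mm and each bystander within 40 mm of where it started (angle between slide_box's own z axis and vertical between 1.4508 and 1.6908 rad and angle between slide_box's own x axis and vertical between 1.4908 and 1.6508 rad and height (world z) of box_middle between 0.053 and 0.063 m and x of box_middle in the frame of rack between 0.024 and 0.04 m and y of box_middle in the frame of rack between -0.035 and 0.035 m and linear speed of slide_box below 0.02 m/s and contact force between the fingers and slide_box below 0.1 N and distance of filed_box from where it was at the start of the episode below 0.015 m and distance of each of stain_bottle, oil_bottle, forceps, petri_dish, tally_counter from where it was at the start of the episode below 0.04 m); the robot touches nothing.
It fails at once if the slide box falls over, slams or is dropped (turns faster than 7 rad/s or moves faster than 0.7 m/s) (angular speed of slide_box above 7 rad/s or linear speed of slide_box above 0.7 m/s).
It fails at once if the filed box is shifted by more than 15 mm (distance of filed_box from where it was at the start of the episode above 0.015 m).
It fails at once if another thing on the desk is shifted by more than 40 mm (distance of any of stain_bottle, oil_bottle, forceps, petri_dish, tally_counter from where it was at the start of the episode above 0.04 m).
It also fails if it takes over 72 s, if anything falls off the work surface, if the arm or the gripper's body presses on something with over 40 N, if the wrist force passes 120 N, or if a joint passes its speed limit or range.

## Working session

There is one attempt and no reset: what is moved stays moved. The work goes in short steps, Python scripts to look and compute and a shell command to move; the robot and the scene stay as the last step left them, time stands still between calls to the robot, and variables do not carry over. Pictures are saved under pics/ and viewed, at most 13 in all, crops included, and the job is handed in when it is done.

```bash
ls; mkdir -p pics; python3 - <<'E'
from plant import *
import cv2
s=state();print(s)
for n in("scene","top"):
    cv2.imwrite(f"pics/{n}0.png",capture(n)[:,:,::-1]); p=camera_params(n);print(n,p)
    for l in("slide_box","rack","filed_box","clasp_edge","stain_bottle","front_slot","oil_bottle"):
        print(l,[(d["conf"],d["location"]) for d in spot_in(n,l)][:2])
print(camera_params("wrist"))
E
```

```text
pics
{'time': 0.0, 'qpos': array([ 1.02841687e+00,  3.51239618e-01,  1.65242162e+00, -1.66847561e-06,
        1.13910216e+00, -8.46284404e-02]), 'dq': array([ 6.10689617e-04, -1.30277267e-03, -3.12661159e-04, -5.05646969e-04,
        4.62249882e-04, -6.68034721e-05]), 'joint_torque': array([ 3.09880870e-04, -5.06104910e+01, -2.91408956e+01, -1.32858295e-04,
        4.49461091e-03, -5.49977770e-07]), 'tool_pos': array([0.24292665, 0.49317   , 0.30335746]), 'eef_rot': array([[-8.97048940e-01,  4.41930803e-01, -6.03008565e-04],
       [ 4.41931204e-01,  8.97048384e-01, -1.00349979e-03],
       [ 9.74503908e-05, -1.16667673e-03, -9.99999315e-01]]), 'contact_force': array([-0.81410892,  0.44940903,  0.49918973]), 'moment': array([-0.0280814 , -0.00231173,  0.0155893 ]), 'grasp_force': 0.0, 'grip_width': 0.08541313372459253}
scene {'camera_matrix': array([[420.67317596,   0.        , 320.97714151],
       [  0.        , 420.67317596, 197.63759313],
       [  0.        ,   0.        ,   1.        ]]), 'k1': -0.06290321778015404, 'R': array([[-9.98666731e-01, -4.59167720e-02, -2.35883417e-02
[... 1071 characters left out ...]
302])]
stain_bottle [(0.62, [0.6633, 0.1511, 0.0444])]
front_slot [(0.78, [0.4621, 0.1125, 0.024])]
oil_bottle [(0.71, [0.6636, 0.1026, 0.0318])]
{'camera_matrix': array([[312.03906346,   0.        , 319.20326806],
       [  0.        , 312.03906346, 198.72210905],
       [  0.        ,   0.        ,   1.        ]]), 'k1': -0.06113966204383708, 'hand_eye': array([[-5.57921829e-04, -9.46291406e-01, -3.23314496e-01,
         8.35469572e-02],
       [ 9.99999836e-01, -5.68796699e-04, -6.08519242e-05,
         8.16012289e-04],
       [-1.26316565e-04, -3.23314477e-01,  9.46291569e-01,
        -7.07020023e-02],
       [ 0.00000000e+00,  0.00000000e+00,  0.00000000e+00,
         1.00000000e+00]])}
```

View top.

View pics/top0.png

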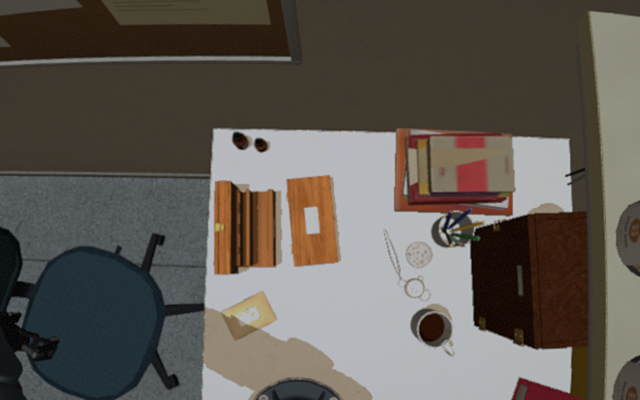

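View pics/scene0.png

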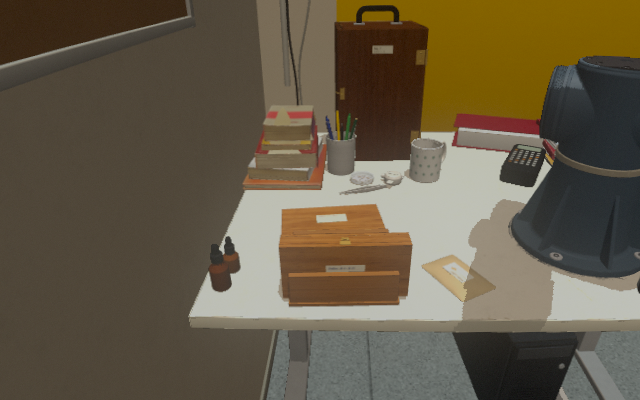

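```bash
python3 -c "
import plant
print([n for n in dir(plant) if n[0]!='_'])
print(getattr(plant,'tcp_to_tips',None))"
```

```text
['IKError', 'camera_params', 'capture', 'close_job', 'regions_of', 'spot_in', 'state', 'tcp_to_tips']
0.0726
```

The top picture shows the slide box at about (287–340, 176–270), the rack at (215–278, 180–273) with the filed box in its left slot and the front slot next to the front board at the right; the bottles are at (240–262, 140). The scene picture confirms this. I now rectify the top picture onto the box-lid and rack-top planes.

```bash
cat > h.py <<'E'
from plant import *
import cv2, numpy as np
def proj(n,X):
    p=camera_params(n);K=p["camera_matrix"]
    d=np.array([p["k1"],0,0,0,0.]);return cv2.projectPoints(np.float64(X).reshape(-1,3),cv2.Rodrigues(p["R"])[0],p["t"],K,d)[0].reshape(-1,2)
def back(n,uv,z):
    p=camera_params(n);d=np.array([p["k1"],0,0,0,0.])
    q=cv2.undistortPoints(np.float64(uv).reshape(-1,1,2),p["camera_matrix"],d).reshape(-1,2)
    r=np.c_[q,np.ones(len(q))]@p["R"];c=-p["R"].T@p["t"]
    return c+r*((z-c[2])/r[:,2])[:,None]
def ortho(n,im,z,x0,x1,y0,y1,s=0.0005):
    xs=np.arange(x1,x0,-s);ys=np.arange(y1,y0,-s)
    X,Y=np.meshgrid(xs,ys,indexing="ij")
    uv=proj(n,np.c_[X.ravel(),Y.ravel(),np.full(X.size,z)]).reshape(*X.shape,2).astype(np.float32)
    return cv2.remap(im,uv[...,0],uv[...,1],cv2.INTER_CUBIC)
E
python3 - <<'E'
from h import *
im=capture("top")
a=ortho("top",im,0.034,.36,.61,-.1,.09)
b=ortho("top",im,0.062,.36,.61,.05,.25)
def grid(o,x1,y1):
    o=o.copy()
    for k in range(0,o.shape[1],40):cv2.putText(o,f"{(y1-k*.0005)*1000:.0f}",(k,8),0,.3,(255,0,0));o[:14,k]=255
    for k in range(0,o.shape[0],40):cv2.putText(o,f"{(x1-k*.0005)*1000:.0f}",(0,k+4),0,.3,(255,0,0))
    return o
cv2.imwrite("pics/orth.png",np.hstack([grid(b,.61,.25),grid(a,.61,.09)])[:,:,::-1])
for l in("slide_box","rack","filed_box"):
    for d in regions_of("top",l)[:1]:
        m=d["region"].astype(np.uint8);c=max(cv2.findContours(m,0,1)[0],key=cv2.contourArea).reshape(-1,2)
        for z in{"slide_box":[.034],"rack":[.062],"filed_box":[.108]}[l]:
            w=back("top",c,z)[:,:2].astype(np.float32);r=cv2.minAreaRect(w*1000);print(l,d["conf"],r,cv2.boxPoints(r).round(1).tolist())
E
```

```text
slide_box 0.86 ((485.9969482421875, -19.99041748046875), (200.72853088378906, 103.45039367675781), 7.233066082000732) [[379.8999938964844, 18.700000762939453], [392.8999938964844, -83.9000015258789], [592.0999755859375, -58.70000076293945], [579.0999755859375, 44.0]]
filed_box 0.79 ((460.62188720703125, 158.39138793945312), (196.8914794921875, 51.18375015258789), 2.5258169174194336) [[361.1000061035156, 179.60000610351562], [363.3999938964844, 128.5], [560.0999755859375, 137.1999969482422], [557.7999877929688, 188.3000030517578]]
```

View pics/orth.png

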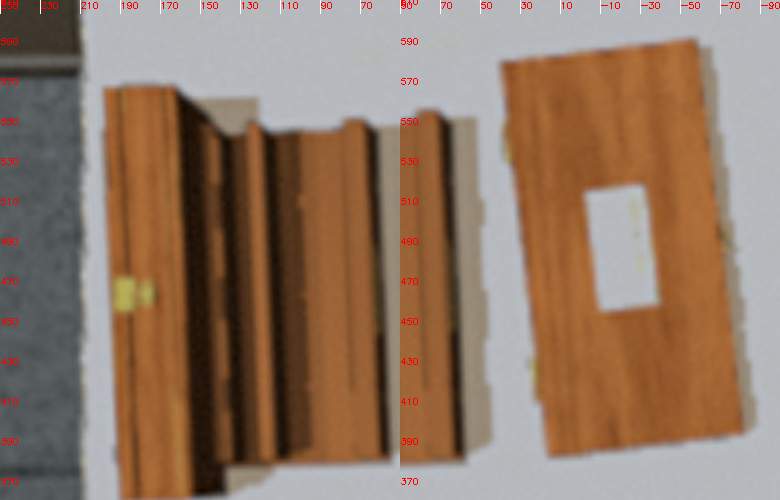

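The rectified view shows the rack's front top edge going from (550, 67) mm at the top to (382, 60) mm at the bottom in world x, y. The rack is therefore turned about 2.4°, with its origin near (465, 63). The box corners are at (579, 40), (590, −57), (394, −82) and (382, 16), so its centre is (486, −20) at about 6.8°, and the clasp is near (490, −73). The sizes check out: 199 × 99 mm for the box and 170 mm for the rack length.

Next I move across high up, then turn and tilt the tool.

```bash
python3 -m jog '[0,0,0,-1,-0.93,0,1, 0,0,0,-1,-0.93,0,1, 0,0,0,-1,-0.93,0,1, 0,0,0,-1,-0.93,0,1, 0,0,0,-1,-0.93,0,1, 0,0,0,-1,-0.93,0,1, 0,0,0,-1,-0.93,0,1, 0,0,0,-1,-0.93,0,1, 0,0,0,-1,-0.93,0,1, 0,0,0,-1,-0.93,0,1, 0,0,0,-1,-0.93,0,1, 0,0,0,-1,-0.93,0,1]' 30
python3 -m jog '[0,0,1,0,0,0,1, 0,0,1,0,0,0,1, 0,0,1,0,0,0,1, 0,0,1,0,0,0,1, 0,0,1,0,0,0,1, 0,0,1,0,0,0,1, 0,0,1,0,0,0,1, 0,0,1,0,0,0,1, 0,0,1,0,0,0,1, 0,0,1,0,0,0,1, 0,0,1,0,0,0,1, 0,0,1,0,0,0,1]'
python3 -m jog '[0,0,1,0,0,0,1, 0,0,0.4,0,0,0,1, 0,1,0,0,0,0,1, 0,1,0,0,0,0,1, 0,1,0,0,0,0,1, 0,1,0,0,0,0,1, 0,0.5,0,0,0,0,1, 0,0,0,0,0,0,1]'
cat >> h.py <<'E'
from scipy.spatial.transform import Rotation as Ro
A=np.deg2rad(2.5); n=np.array([-np.sin(A),np.cos(A),0]); a=np.array([np.cos(A),np.sin(A),0]); O=np.array([.465,.0635,0])
def Rt(al): # tilted by al towards the rack
    z=np.array([0,0,-1.]); return np.c_[n*np.cos(al)-z*np.sin(al)*1.0, a, z*np.cos(al)+n*np.sin(al)]
def need(p,R):
    s=state(); R0=s["eef_rot"]; print("turn rows",(Ro.from_matrix(R0.T@R).as_rotvec()/.08).round(2),"shift rows (after turn)",(R.T@(p-s["tool_pos"])/.04).round(2),"t",s["time"],"F",s["contact_force"].round(1),"q",s["qpos"].round(2))
def corner(s=None):
    s=s or state(); return s["tool_pos"]+s["eef_rot"]@[.011,0,.0726], s["tool_pos"]+s["eef_rot"]@[-.011,0,.0726]
E
python3 - <<'E'
from h import *
R=Rt(.36); print(R,np.linalg.det(R))
c=np.array([.4945,-.105,.06]); need(c-R@[.011,0,.0726],R); print(corner())
E
```

```text
time: 2.5
tool_pos: [0.4767, -0.1211, 0.3041]
eef_rot: [[-0.897, 0.442, 0.0], [0.442, 0.897, -0.0], [-0.0, 0.0, -1.0]]
contact_force: [0.7, -0.0, 0.7]
grip_width: 0.0001
grasp_force: 0.0
time: 4.0
tool_pos: [0.4763, -0.1192, 0.3039]
eef_rot: [[-0.15, 0.989, 0.0], [0.989, 0.15, -0.0], [-0.0, 0.0, -1.0]]
contact_force: [0.2, 0.2, -0.0]
grip_width: 0.0002
grasp_force: 0.0
time: 5.0
tool_pos: [0.4763, -0.1194, 0.3037]
eef_rot: [[-0.038, 0.999, -0.015], [0.935, 0.041, 0.352], [0.352, -0.0, -0.936]]
contact_force: [-0.0, -0.4, -0.2]
grip_width: -0.0002
grasp_force: 0.0
[[-0.04082325  0.99904822 -0.01536599]
 [ 0.93500606  0.04361939  0.35193895]
 [ 0.35227423  0.         -0.93589682]] 0.9999999999999999
turn rows [ 0.01  0.01 -0.04] shift rows (after turn) [-2.1   0.47  4.01] t 5.0 F [-0.  -0.4 -0.2] q [-0.46  0.3   1.76  0.33  1.28 -0.63]
(array([ 0.47479833, -0.08363891,  0.23961799]), array([ 0.4756349 , -0.1042151 ,  0.23187715]))
```

```bash
python3 -m jog '[0,0,0,-0.6,0.1,0.6,1, 0,0,0,-0.6,0.1,0.8,1, 0,0,0,-0.6,0.1,0.9,1, 0,0,0,-0.4,0.1,0.9,1, 0,0,0,-0.2,0.07,0.9,1, 0,0,0,-0.1,0,0.7,1, 0,0,0,0,0,0,1]'
python3 - <<'E'
from h import *
R=Rt(.36); print(corner())
c=np.array([.4945,-.105,.009]); need(c-R@[.011,0,.0726],R)
print(np.diff(back("top",[[300,200],[301,200]],0.034),axis=0)) 
E
```

```text
time: 5.88
tool_pos: [0.4955, -0.1435, 0.0878]
eef_rot: [[-0.038, 0.999, -0.018], [0.935, 0.042, 0.353], [0.353, -0.003, -0.936]]
contact_force: [0.3, 0.4, -0.2]
grip_width: 0.0001
grasp_force: 0.0
(array([ 0.49377702, -0.10765787,  0.02371112]), array([ 0.49462331, -0.12822359,  0.01594356]))
turn rows [-0.03 -0.01 -0.03] shift rows (after turn) [-0.07  0.02  0.37] t 5.875 F [ 0.3  0.4 -0.2] q [-0.49  0.68  1.81  0.4   0.89 -0.82]
[[ 5.41515146e-05 -2.27412646e-03  0.00000000e+00]]
```

```bash
python3 -m jog '[0,0,0,-0.07,0.02,0.36,1, 0,0,0,0,0,0,1, 0,0,0,0.23,0,0.09,1, 0,0,0,0.23,0,0.09,1, 0,0,0,0.23,0,0.09,1, 0,0,0,0.23,0,0.09,1, 0,0,0,0.23,0,0.09,1, 0,0,0,0,0,0,1]'
python3 - <<'E'
from h import *
print(corner(),state()["contact_force"])
im=capture("top");o=ortho("top",im,0.034,.36,.61,-.12,.15)
cv2.imwrite("pics/o2.png",o[:,:,::-1])
E
```

```text
time: 6.88
tool_pos: [0.4947, -0.0918, 0.0739]
eef_rot: [[-0.039, 0.999, -0.015], [0.935, 0.042, 0.352], [0.353, -0.0, -0.936]]
contact_force: [-0.2, -0.6, 0.7]
grip_width: -0.0001
grasp_force: 0.0
(array([ 0.49315941, -0.05588872,  0.00980092]), array([ 0.49401849, -0.07645752,  0.00204293])) [-0.15334747 -0.56177982  0.73954112]
```

View pics/o2.png

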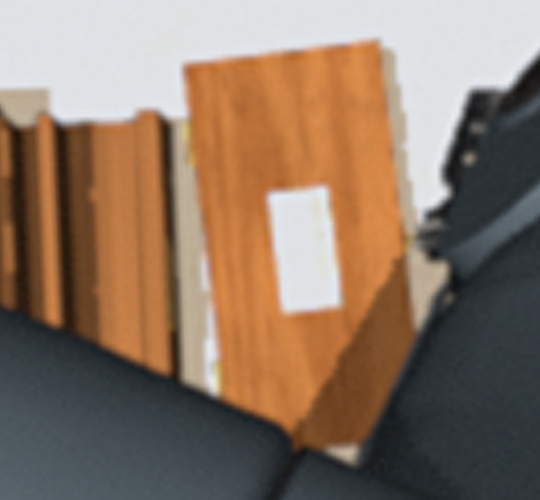

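The rectified view shows the box pushed about 18 mm and still square to the push. Its hinge side is about 10–15 mm from the rack's front board, and the fingertip is at the clasp near (410, 250) px. I lower the tip slightly and push it home.

```bash
python3 -m jog '[0,0,0,-0.06,0,0.01,1, 0,0,0,0,0,0.02,1, 0,0,0,0.2,0,0.075,1, 0,0,0,0.12,0,0.045,1, 0,0,0,0.06,0,0.022,1, 0,0,0,0,0,0,1]'
python3 -c "
from h import *
print(corner())"
python3 -m jog '[0,0,0,0.06,0,0.022,1, 0,0,0,0.05,0,0.02,1, 0,0,0,0,0,0,1]'
python3 -c "
from h import *
print(corner())"

```

```text
time: 7.68
tool_pos: [0.494, -0.0781, 0.0718]
eef_rot: [[-0.039, 0.999, -0.015], [0.935, 0.042, 0.351], [0.352, -0.0, -0.936]]
contact_force: [-2.6, -3.7, -0.5]
grip_width: 0.0
grasp_force: 1.8
(array([ 0.49243487, -0.0423016 ,  0.00775088]), array([ 4.93293445e-01, -6.28778099e-02,  1.24932199e-05]))
time: 8.05
tool_pos: [0.4935, -0.0747, 0.0717]
eef_rot: [[-0.04, 0.999, -0.015], [0.936, 0.042, 0.349], [0.349, -0.0, -0.937]]
contact_force: [-8.3, -17.4, 1.1]
grip_width: 0.0
grasp_force: 7.6
(array([ 0.49197601, -0.03908448,  0.00752436]), array([ 4.92849002e-01, -5.96788547e-02, -1.63935221e-04]))
```

```bash
python3 - <<'E'
from h import *
im=capture("top");o=ortho("top",im,0.034,.36,.61,-.12,.15)
w=capture("wrist")
cv2.imwrite("pics/o3.png",np.hstack([o[:400,100:400],cv2.resize(w,(480,300))[:,:].copy() if 0 else cv2.copyMakeBorder(cv2.resize(w,(490,306)),0,94,0,0,0)])[:,:,::-1])
E
```

```text
(no output)
```

View pics/o3.png

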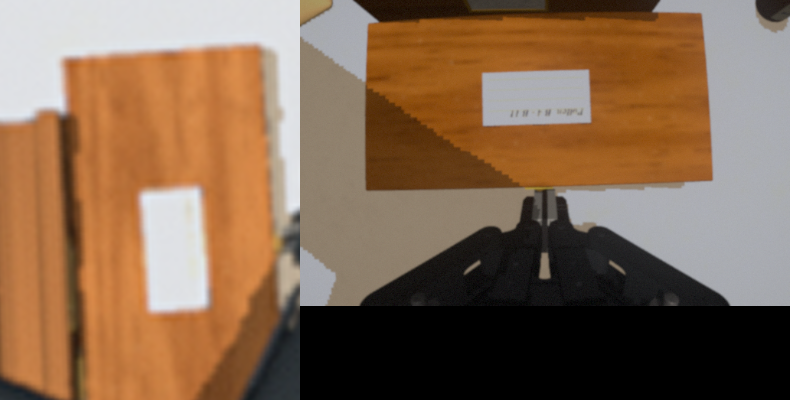

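The picture shows the box squared up against the front board, with its long side at about 2.5°, and the closed tips centred on the clasp at (540, 190) px in the wrist view. The lid edge slides down the board while the lower edge slides back, so I calculate the tip path for that motion.

```bash
cat >> h.py <<'E'
def path(ph,c):
    p=np.deg2rad(ph); e=max(34*np.sin(p),3.5*np.cos(p)+24*np.sin(p))
    return np.array([-e-(100+c)*np.cos(p)+8.3*np.sin(p),(100+c)*np.sin(p)+8.3*np.cos(p)])
E
python3 - <<'E'
from h import *
phs=[0,5,10,15,20,25,30,35,40,45,50,55,60,65,70,75,80]
cs=np.interp(phs,[0,10,20,30,40,50,90],[3.7,3.3,2.8,2.1,1.4,1,1])
P=np.array([path(p,c) for p,c in zip(phs,cs)])
al=.357
for p,q,d in zip(phs[1:],P[1:],np.diff(P,axis=0)):
    print(p,q.round(1),d.round(1),"x,z units",((d[0]*np.cos(al)+d[1]*np.sin(al))/40).round(2),((d[0]*np.sin(al)-d[1]*np.cos(al))/40).round(2))
E
```

```text
5 [-108.    17.3] [-0.8  9. ] x,z units 0.06 -0.22
10 [-107.9   26.1] [0.1 8.8] x,z units 0.08 -0.21
15 [-107.    34.7] [0.9 8.6] x,z units 0.1 -0.19
20 [-105.4   43. ] [1.6 8.3] x,z units 0.11 -0.18
25 [-103.7   50.8] [1.7 7.9] x,z units 0.11 -0.17
30 [-101.3   58.2] [2.4 7.4] x,z units 0.12 -0.15
35 [-98.1  65.2] [3.2 6.9] x,z units 0.14 -0.13
40 [-94.2  71.5] [3.9 6.4] x,z units 0.15 -0.12
45 [-89.7  77.4] [4.5 5.9] x,z units 0.16 -0.1
50 [-84.6  82.7] [5.1 5.3] x,z units 0.17 -0.08
55 [-79.   87.5] [5.6 4.8] x,z units 0.17 -0.06
60 [-72.8  91.6] [6.2 4.1] x,z units 0.18 -0.04
65 [-66.  95.] [6.8 3.4] x,z units 0.19 -0.02
70 [-58.7  97.7] [7.3 2.7] x,z units 0.19 0.0
75 [-51.   99.7] [7.7 2. ] x,z units 0.2 0.02
80 [-42.8 100.9] [8.1 1.2] x,z units 0.2 0.04
```

```bash
python3 -m jog '[0,0,0,0.06,0,-0.22,1, 0,0,0,0.08,0,-0.21,1, 0,0,0,0,0,0,1]'
python3 - <<'E'
from h import *
print(corner())
w=capture("wrist");s=capture("scene")
cv2.imwrite("pics/o4.png",np.hstack([cv2.resize(w[:,100:540],(400,364)),cv2.resize(s[180:310,240:420],(400,364)) if 0 else cv2.resize(s[170:310,240:394],(400,364))])[:,:,::-1])
E
```

```text
time: 8.52
tool_pos: [0.4938, -0.0755, 0.0902]
eef_rot: [[-0.04, 0.999, -0.014], [0.936, 0.042, 0.349], [0.349, 0.0, -0.937]]
contact_force: [-6.1, -14.8, -1.6]
grip_width: -0.0001
grasp_force: 7.0
(array([ 0.49232617, -0.03981366,  0.02598862]), array([ 0.49319801, -0.06040795,  0.01829999]))
```

View pics/o4.png

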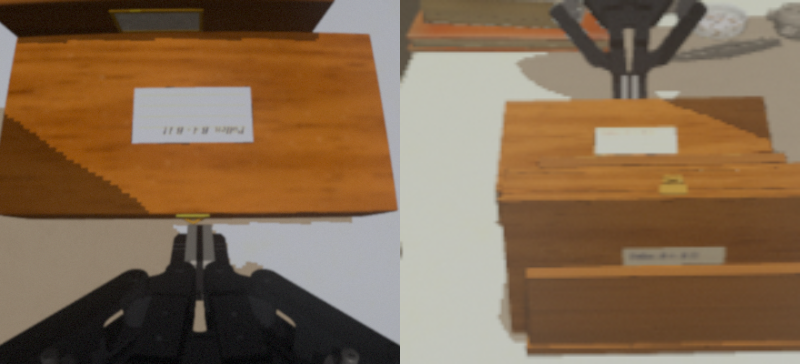

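The wrist view shows the clasp side lifted, with the clasp at (195, 216) px riding on the closed fingertips. The hook holds, so I carry on along the arc.

```bash
python3 -m jog '[0,0,0,0.1,0,-0.19,1, 0,0,0,0.11,0,-0.18,1, 0,0,0,0,0,0,1]'
python3 -c "
from h import *
print(corner()[0])"
python3 -m jog '[0,0,0,0.1,0,-0.17,1, 0,0,0,0.12,0,-0.15,1, 0,0,0,0,0,0,1]'
python3 - <<'E'
from h import *
print(corner()[0])
capture("wrist")
for l in("slide_box","clasp_edge"):
  for d in spot_in("wrist",l)[:1]:print(l,d["conf"],d["location"])
E
```

```text
time: 9.0
tool_pos: [0.4938, -0.074, 0.1071]
eef_rot: [[-0.04, 0.999, -0.014], [0.937, 0.043, 0.347], [0.347, 0.001, -0.938]]
contact_force: [-10.1, -26.6, 1.3]
grip_width: 0.0
grasp_force: 12.0
[ 0.49232688 -0.03855868  0.04285031]
time: 9.38
tool_pos: [0.4943, -0.0702, 0.1227]
eef_rot: [[-0.04, 0.999, -0.012], [0.937, 0.042, 0.347], [0.347, 0.003, -0.938]]
contact_force: [-5.4, -24.3, 4.7]
grip_width: 0.0
grasp_force: 10.0
[ 0.49302128 -0.03464851  0.05843089]
slide_box 0.7 [0.4858, 0.0027, 0.0648]
clasp_edge 0.57 [0.4882, 0.0063, 0.0671]
```

```bash
python3 - <<'E'
from h import *
w=capture("wrist");s=capture("scene")
cv2.imwrite("pics/o5.png",np.hstack([cv2.resize(w[:,100:540],(400,364)),cv2.resize(s[170:310,240:394],(400,364))])[:,:,::-1])
E
```

```text
(no output)
```

View pics/o5.png

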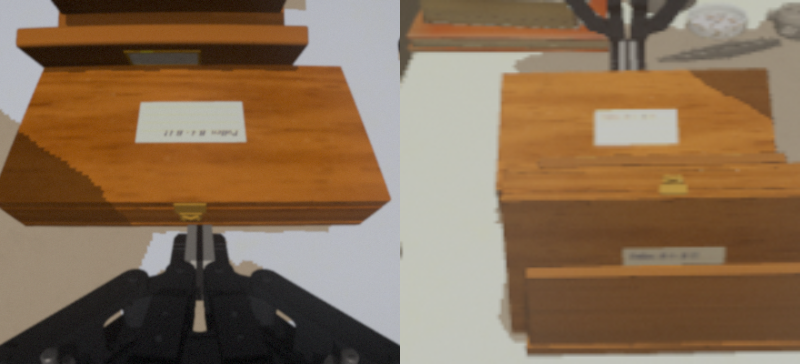

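The wrist view shows the box tilted about 30°, its clasp (190, 212) px just above the tips at (200, 230). It is going well, but the press is a bit firm, so I ease it slightly.

```bash
python3 -m jog '[0,0,0,0.11,0,-0.14,1, 0,0,0,0.14,0,-0.12,1, 0,0,0,0,0,0,1]'
python3 -c "
from h import *
print(corner()[0])"
python3 -m jog '[0,0,0,0.15,0,-0.1,1, 0,0,0,0.16,0,-0.08,1, 0,0,0,0,0,0,1]'
python3 - <<'E'
from h import *
print(corner()[0])
E
```

```text
time: 10.0
tool_pos: [0.4945, -0.0642, 0.1362]
eef_rot: [[-0.04, 0.999, -0.011], [0.937, 0.042, 0.347], [0.348, 0.004, -0.938]]
contact_force: [-4.2, -20.9, 7.0]
grip_width: 0.0001
grasp_force: 10.8
[ 0.49325083 -0.02866563  0.07198703]
time: 10.38
tool_pos: [0.4943, -0.0543, 0.1476]
eef_rot: [[-0.039, 0.999, -0.01], [0.936, 0.04, 0.35], [0.35, 0.004, -0.937]]
contact_force: [1.3, -12.0, 12.0]
grip_width: 0.0
grasp_force: 7.9
[ 0.49313066 -0.01865966  0.08347971]
```

```bash
python3 -m jog '[0,0,0,0.17,0,-0.08,1, 0,0,0,0.18,0,-0.05,1, 0,0,0,0,0,0,1]'
python3 -c "
from h import *
print(corner()[0])"
python3 -m jog '[0,0,0,0.19,0,-0.03,1, 0,0,0,0.19,0,-0.01,1, 0,0,0,0,0,0,1]'
python3 - <<'E'
from h import *
print(corner()[0])
E
```

```text
time: 10.75
tool_pos: [0.4936, -0.0421, 0.1571]
eef_rot: [[-0.039, 0.999, -0.012], [0.936, 0.041, 0.351], [0.351, 0.003, -0.936]]
contact_force: [-0.2, -4.8, 8.1]
grip_width: -0.0003
grasp_force: 4.0
[ 0.49234279 -0.00630046  0.09301565]
time: 11.12
tool_pos: [0.4922, -0.0277, 0.1631]
eef_rot: [[-0.039, 0.999, -0.014], [0.935, 0.042, 0.352], [0.352, 0.0, -0.936]]
contact_force: [-0.3, -0.2, 1.0]
grip_width: 0.0003
grasp_force: 0.6
[0.49070942 0.00812966 0.09903036]
```

```bash
python3 -m jog '[0,0,0,0.2,0,0.02,1, 0,0,0,0.1,0,0.01,1, 0,0,0,0,0,0,1]'
python3 - <<'E'
from h import *
print(corner()[0])
w=capture("wrist");s=capture("scene")
cv2.imwrite("pics/o6.png",np.hstack([cv2.resize(w[:,100:540],(400,364)),cv2.resize(s[150:310,240:416],(400,364))])[:,:,::-1])
E
```

```text
time: 11.5
tool_pos: [0.4916, -0.0162, 0.1659]
eef_rot: [[-0.039, 0.999, -0.015], [0.935, 0.042, 0.352], [0.352, -0.0, -0.936]]
contact_force: [0.0, 0.3, -1.0]
grip_width: 0.0001
grasp_force: 0.0
[0.49003221 0.01967408 0.10181916]
```

View pics/o6.png

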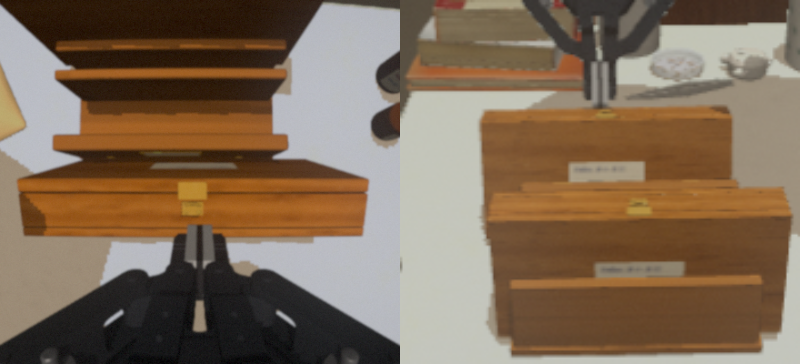

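The wrist and scene views show the box standing at about 75–78°, leaning on the board. The clasp is on top at (190, 195) px and the tips are at its near upper edge. I now back off, lower the tips and press its underside flat.

```bash
python3 -m jog '[0,0,0,-0.3,0,-0.11,1, 0,0,0,-0.3,0,-0.11,1, 0,0,0,-0.1,0,0.27,1, 0,0,0,-0.1,0,0.27,1, 0,0,0,0.23,0,0.09,1, 0,0,0,0.23,0,0.09,1, 0,0,0,0.1,0,0.04,1, 0,0,0,0,0,0,1]'
python3 - <<'E'
from h import *
print(corner()[0])
E
```

```text
time: 12.6
tool_pos: [0.4918, -0.0175, 0.1427]
eef_rot: [[-0.039, 0.999, -0.014], [0.935, 0.042, 0.352], [0.352, 0.0, -0.936]]
contact_force: [-0.1, -0.5, 0.6]
grip_width: -0.0002
grasp_force: 0.0
[0.49035282 0.0183762  0.07858939]
```

```bash
python3 -m jog '[0,0,0,0.1,0,0.04,1, 0,0,0,0.08,0,0.03,1, 0,0,0,0.07,0,0.03,1, 0,0,0,0,0,0,1]'
python3 - <<'E'
from h import *
print(corner()[0])
E
python3 -m jog '[0,0,0,0.05,0,0.02,1, 0,0,0,0.05,0,0.02,1, 0,0,0,0,0,0,1]'
python3 - <<'E'
from h import *
print(corner()[0])
E
```

```text
time: 13.1
tool_pos: [0.4913, -0.007, 0.1422]
eef_rot: [[-0.039, 0.999, -0.015], [0.935, 0.041, 0.352], [0.352, -0.0, -0.936]]
contact_force: [0.1, 0.1, 0.6]
grip_width: -0.0002
grasp_force: 0.0
[0.4898468  0.02881229 0.07809957]
time: 13.48
tool_pos: [0.4913, -0.0034, 0.1422]
eef_rot: [[-0.039, 0.999, -0.014], [0.936, 0.041, 0.351], [0.351, 0.001, -0.936]]
contact_force: [-1.6, -6.1, 1.5]
grip_width: -0.0001
grasp_force: 3.3
[0.48985621 0.03231132 0.07804146]
```

```bash
python3 -m jog '[0,0,0,0.03,0,0.012,1, 0,0,0,0.02,0,0.008,1, 0,0,0,0,0,0,1, 0,0,0,0,0,0,1]'
python3 - <<'E'
from h import *
print(corner()[0])
w=capture("wrist");s=capture("top");o=ortho("top",s,0.1,.36,.61,-.05,.2)
cv2.imwrite("pics/o7.png",np.hstack([cv2.resize(w[:,100:540],(400,364)),o[:364,:400]])[:,:,::-1])
E
```

```text
time: 13.98
tool_pos: [0.4913, -0.0027, 0.1424]
eef_rot: [[-0.04, 0.999, -0.013], [0.936, 0.042, 0.348], [0.349, 0.002, -0.937]]
contact_force: [-6.0, -20.3, 9.2]
grip_width: 0.0001
grasp_force: 10.3
[0.48996875 0.03293009 0.07823432]
```

View pics/o7.png

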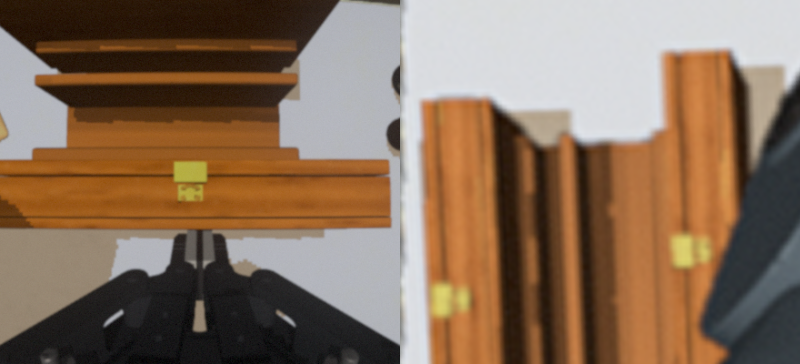

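The views show the box upright on its hinge edge, flush and parallel with the front board, under a firm press, and the clasp is at about x = 0.485. I back off, rise, straighten the tool and turn it 90° for the grip.

```bash
python3 -m jog '[0,0,0,-0.35,0,-0.13,1, 0,0,0,-0.35,0,-0.13,1, 0,0,0,0.3,0,-0.9,1, 0,0,0,0.3,0,-0.9,1, 0,0,0,0.3,0,-0.9,1, 0,-1,0,0,0,0,0.5, 0,-1,0,0,0,0,0, 0,-1,0,0,0,0,0, 0,-1,0,0,0,0,0, 0,-0.5,0,0,0,0,0]' 
python3 -m jog '[0,0,-1,0,0,0,0, 0,0,-1,0,0,0,0, 0,0,-1,0,0,0,0, 0,0,-1,0,0,0,0, 0,0,-1,0,0,0,0, 0,0,-1,0,0,0,0, 0,0,-1,0,0,0,0, 0,0,-1,0,0,0,0, 0,0,-1,0,0,0,0, 0,0,-1,0,0,0,0, 0,0,-1,0,0,0,0, 0,0,-1,0,0,0,0]'
python3 -m jog '[0,0,-1,0,0,0,0, 0,0,-1,0,0,0,0, 0,0,-1,0,0,0,0, 0,0,-1,0,0,0,0, 0,0,-1,0,0,0,0, 0,0,-1,0,0,0,0, 0,0,-1,0,0,0,0, 0,0,-0.6,0,0,0,0, 0,0,0,0,0,0,0]'
python3 - <<'E'
from h import *
for n_ in ("top",):
    im=capture(n_)
    o=cv2.cvtColor(ortho("top",im,0.1,.36,.61,-.05,.2,.001),7)
    for d in regions_of("top","slide_box")[:3]:
        m=d["region"].astype(np.uint8);c=max(cv2.findContours(m,0,1)[0],key=cv2.contourArea).reshape(-1,2)
        r=cv2.minAreaRect(back("top",c,.1)[:,:2].astype(np.float32)*1000);print(d["conf"],r)
    for d in spot_in("top","clasp_edge")[:2]:print(d["conf"],d["location"])
R=np.c_[-a,n,[0,0,-1]]
need(np.array([.485,.0494,.20]),R)
E
```

```text
time: 15.32
tool_pos: [0.4925, -0.0352, 0.2557]
eef_rot: [[-0.041, 0.999, -0.0], [0.999, 0.041, -0.002], [-0.002, -0.0, -1.0]]
contact_force: [-0.4, -0.8, 0.1]
grip_width: 0.0854
grasp_force: 0.0
time: 16.82
tool_pos: [0.4925, -0.0354, 0.2555]
eef_rot: [[-0.843, 0.538, -0.001], [0.538, 0.843, 0.0], [0.001, -0.0, -1.0]]
contact_force: [0.2, 0.2, 0.3]
grip_width: 0.0854
grasp_force: 0.0
time: 17.95
tool_pos: [0.4925, -0.0353, 0.2556]
eef_rot: [[-0.999, -0.037, -0.0], [-0.037, 0.999, 0.0], [0.0, 0.0, -1.0]]
contact_force: [-0.2, 0.5, -0.6]
grip_width: 0.0856
grasp_force: 0.0
0.4 ((485.2972717285156, 34.13111877441406), (22.271957397460938, 10.068188667297363), 80.0768814086914)
turn rows [ 0.   -0.   -0.08] shift rows (after turn) [0.09 2.12 1.39] t 18.1 F [-0.3  0.   0.7] q [-0.17  0.31  1.84  0.    0.99 -1.77]
```

```bash
python3 -m jog '[0,0,0,0.09,0.7,0,0, 0,0,0,0,0.7,0,0, 0,0,0,0,0.72,0,0, 0,0,0,0,0,0.6,0, 0,0,0,0,0,0.5,0, 0,0,0,0,0,0,0]'
python3 - <<'E'
from h import *
s=state();w=capture("wrist")
R=np.c_[-a,n,[0,0,-1]]
need(np.array([.485,.0494,.140]),R)
cv2.imwrite("pics/o8.png",cv2.resize(w,(640,400))[:,:,::-1])
E
```

```text
time: 18.85
tool_pos: [0.4851, 0.0496, 0.2107]
eef_rot: [[-0.999, -0.038, -0.003], [-0.038, 0.999, -0.0], [0.003, 0.0, -1.0]]
contact_force: [-0.1, 0.6, 0.7]
grip_width: 0.0852
grasp_force: 0.0
turn rows [ 0.   -0.01 -0.07] shift rows (after turn) [ 0.02 -0.    1.79] t 18.9 F [ 0.2 -0.1 -0.4] q [ 0.01  0.37  1.89 -0.    0.88 -1.6 ]
```

View pics/o8.png

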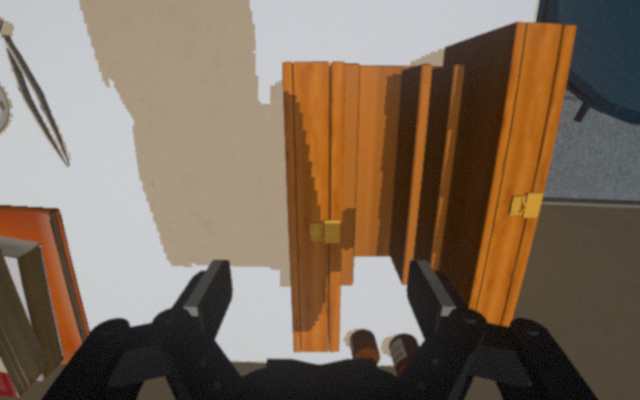

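The wrist view shows the box upright at (285–345, 62–350) px between the open fingers at (220, 270) and (420, 270). The empty slot and the filed box are clear to the right. I descend and grip.

```bash
python3 -m jog '[0,0,-0.07,0,0,0.6,0, 0,0,0,0,0,0.6,0, 0,0,0,0,0,0.4,0, 0,0,0,0,0,0.19,0, 0,0,0,0,0,0,0, 0,0,0,0,0,0,0.3]' 40
python3 -m jog '[0,0,0,0,0,0,0.5, 0,0,0,0,0,0,0.6, 0,0,0,0,0,0,0.8, 0,0,0,0,0,0,0.8, 0,0,0,0,0,0,0.8]' 40
```

```text
time: 19.65
tool_pos: [0.486, 0.0497, 0.1407]
eef_rot: [[-0.999, -0.044, 0.001], [-0.044, 0.999, 0.0], [-0.001, -0.0, -1.0]]
contact_force: [0.1, 0.1, 0.2]
grip_width: 0.0699
grasp_force: 0.0
time: 20.27
tool_pos: [0.4859, 0.0485, 0.1408]
eef_rot: [[-0.999, -0.044, 0.001], [-0.044, 0.999, -0.002], [-0.001, -0.002, -1.0]]
contact_force: [-2.7, -12.9, 8.8]
grip_width: 0.0339
grasp_force: 40.2
```

```bash
python3 -m jog '[0,0,0,0,-0.04,0,0.8, 0,0,0,0,0,-0.1,0.8, 0,0,0,0,0,-0.3,0.8, 0,0,0,0,0,-0.5,0.8, 0,0,0,0,0,-0.5,0.8, 0,0,0,0,0,-0.4,0.8, 0,0,0,0,0,-0.15,0.8, 0,0,0,0,0,0,0.8]' 40
python3 - <<'E'
from h import *
R=np.c_[-a,n,[0,0,-1]]
need(np.array([.4859,.0485,.1407])+.049*n-.018*a+[0,0,.077],R)
w=capture("wrist");s=capture("scene")
cv2.imwrite("pics/o9.png",np.hstack([cv2.resize(w[:,100:540],(400,364)),cv2.resize(s[150:310,240:416],(400,364))])[:,:,::-1])
E
```

```text
time: 21.28
tool_pos: [0.4857, 0.0481, 0.2182]
eef_rot: [[-0.999, -0.044, 0.0], [-0.044, 0.999, -0.0], [-0.0, -0.0, -1.0]]
contact_force: [-0.7, -0.0, -2.5]
grip_width: 0.0338
grasp_force: 40.3
turn rows [-0.  0.  0.] shift rows (after turn) [0.44 1.24 0.01] t 21.275 F [-0.7 -0.  -2.5] q [ 0.    0.35  1.89 -0.    0.9  -1.61]
```

View pics/o9.png

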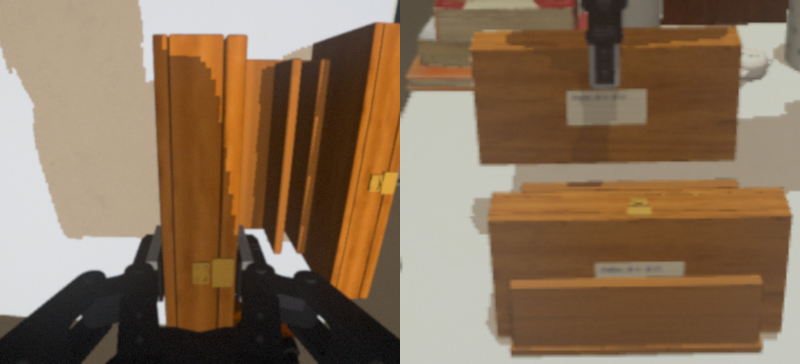

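The box hangs level and upright in the grip (wrist view 160–245 px; scene view 470–740 px), gripped at the middle near the clasp. I move it over the slot and start lowering.

```bash
python3 -m jog '[0,0,0,0.1,0.2,0,0.8, 0,0,0,0.12,0.4,0,0.8, 0,0,0,0.12,0.4,0,0.8, 0,0,0,0.1,0.24,0,0.8, 0,0,0,0,0,0,0.8, 0,0,0,0,0,0.2,0.8, 0,0,0,0,0,0.2,0.8, 0,0,0,0,0,0.1,0.8, 0,0,0,0,0,0,0.8]' 40
python3 - <<'E'
from h import *
R=np.c_[-a,n,[0,0,-1]]
need(np.array([.4859,.0485,.1407])+.049*n-.018*a+[0,0,.008],R)
E
```

```text
time: 22.5
tool_pos: [0.4659, 0.0967, 0.1976]
eef_rot: [[-0.999, -0.043, -0.001], [-0.043, 0.999, -0.0], [0.001, -0.0, -1.0]]
contact_force: [0.4, 0.1, -2.4]
grip_width: 0.0339
grasp_force: 40.3
turn rows [-0.   -0.01 -0.  ] shift rows (after turn) [0.   0.   1.22] t 22.5 F [ 0.4  0.1 -2.4] q [ 0.11  0.37  1.94 -0.    0.84 -1.51]
```

```bash
python3 -m jog '[0,0,0,0,0,0.2,0.8, 0,0,0,0,0,0.25,0.8, 0,0,0,0,0,0.25,0.8, 0,0,0,0,0,0.25,0.8, 0,0,0,0,0,0.15,0.8, 0,0,0,0,0,0,0.8]' 40
python3 -m jog '[0,0,0,0,0,0.05,0.8, 0,0,0,0,0,0.04,0.8, 0,0,0,0,0,0,0.8]' 40
```

```text
time: 23.25
tool_pos: [0.4658, 0.0969, 0.1536]
eef_rot: [[-0.999, -0.044, -0.001], [-0.044, 0.999, -0.0], [0.001, -0.0, -1.0]]
contact_force: [1.1, 0.4, -1.8]
grip_width: 0.034
grasp_force: 40.3
time: 23.62
tool_pos: [0.466, 0.0969, 0.1505]
eef_rot: [[-0.999, -0.044, 0.0], [-0.044, 0.999, 0.0], [-0.0, 0.0, -1.0]]
contact_force: [-0.0, -0.3, -3.1]
grip_width: 0.0337
grasp_force: 40.3
```

```bash
python3 -m jog '[0,0,0,0,0,0.03,0.8, 0,0,0,0,0,0.02,0.8, 0,0,0,0,0,0,0.8]' 40
python3 -m jog '[0,0,0,0,0,0.02,0.8, 0,0,0,0,0,0,0.8]' 40
```

```text
time: 24.0
tool_pos: [0.466, 0.0968, 0.1487]
eef_rot: [[-0.999, -0.044, 0.0], [-0.044, 0.999, -0.0], [-0.0, -0.0, -1.0]]
contact_force: [-2.9, -0.5, 4.1]
grip_width: 0.0341
grasp_force: 40.8
time: 24.25
tool_pos: [0.466, 0.0968, 0.1486]
eef_rot: [[-0.999, -0.044, 0.0], [-0.044, 0.999, -0.0], [-0.0, -0.0, -1.0]]
contact_force: [-6.7, -2.3, 18.1]
grip_width: 0.0338
grasp_force: 42.6
```

```bash
python3 -m jog '[0,0,0,0,0,-0.03,0.8, 0,0,0,0,0,0,0.55, 0,0,0,0,0,0,0.45, 0,0,0,0,0,0,0.42, 0,0,0,0,0,0,0.42]' 40
python3 -m jog '[0,0,0,0,0,-0.3,0.42, 0,0,0,0,0,-0.6,0.42, 0,0,0,0,0,-0.8,0.42, 0,0,0,0,0,-0.8,0.42, 0,0,0,0,0,-0.8,0.42, 0,0,0,0,0,0,0.42]'
python3 - <<'E'
from h import *
t=capture("top");s=capture("scene")
cv2.imwrite("pics/o10.png",np.hstack([cv2.resize(t[120:280,200:376],(400,364)),cv2.resize(s[150:310,240:416],(400,364))])[:,:,::-1])
E
```

```text
time: 24.88
tool_pos: [0.466, 0.0968, 0.1488]
eef_rot: [[-0.999, -0.044, -0.0], [-0.044, 0.999, -0.0], [0.0, -0.0, -1.0]]
contact_force: [0.2, 0.3, 0.1]
grip_width: 0.0495
grasp_force: 0.0
time: 25.62
tool_pos: [0.4667, 0.097, 0.2836]
eef_rot: [[-0.999, -0.044, 0.005], [-0.044, 0.999, 0.001], [-0.005, 0.0, -1.0]]
contact_force: [0.3, 0.1, -0.4]
grip_width: 0.0496
grasp_force: 0.0
```

View pics/o10.png

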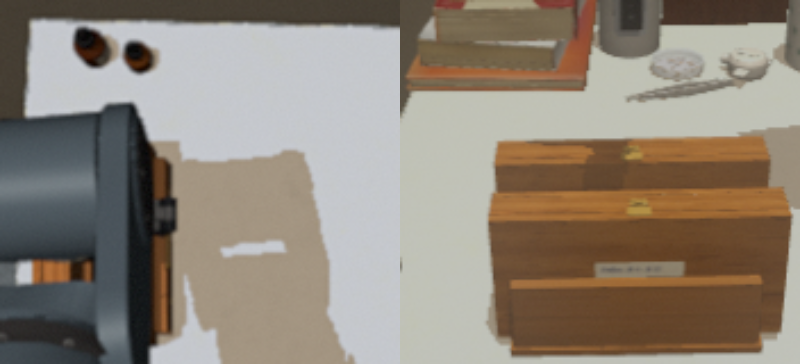

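The scene view shows the slide box (495–770, 140–190 px) standing upright in the front slot behind the filed box. It is centred, released, and the arm is clear, so I hand the job in.

```bash
python3 -c "
from plant import *
print(close_job())"
```

```text
the job is handed in; nothing more can be done
None
```

The slide box is standing upright and released on the floor of the rack's front slot, about centred along it; the filed box and the other things were never touched, and the job was handed in at about 26 s (no verdict was returned).

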